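# Eject two moulded specimens and lay them out in the spectrometer tray

## Task

Two white plastic test pieces, a ring and a solid disc, lie sunk in the open mould: turn the mould's knob clockwise all the way to its stop so that its pistons raise them clear enough to grip. Then lift the ring out and lay it flat in the tray pocket marked with one pip, and after it the disc in the pocket marked with two pips, setting each down without dropping it. Leave the beaker, the jar and the screwdriver where they are.

Things in the scene. Friction and masses are not known exactly. Their poses are not given: they have to be found in the camera images.
- mould: Fixed dark steel mould block, 90 (x) x 200 (y) x 40 mm high; origin at the centre of its underside, z up. In its top face two round cavities, diameter 38, 16 mm deep, at own (x,y) = (0,60) and (0,0) mm, and the knob at (0,-66) mm. Either piece may be in either cavity, on a piston: underside 25 mm above the mould's underside with the knob at 0, 37 mm with the knob at its stop.
- knob (a joint): Ejector knob angle in rad, 0 to 3.0 (stop), growing clockwise seen from above; starts at 0 to 0.25. Its screw lifts both pistons by 4 mm per rad, 12 mm in all. Friction 0.08 N m, no spring: knob and pistons stay where left. Most wrists need more than one grasp.
- knob_grip (a point): Point on the knob's vertical axis to grip at, 37 mm above the mould's face. The knob is a black upright bar, 42 long x 14 thick x 32 mm high, top 44 mm above the face, on a skirt of diameter 44 mm (top 14 mm above the face) and a steel base of diameter 68 mm, 6 mm high. This point's x axis runs along the bar: the mould's x at knob 0, turning with it.
- ring: White plastic ring (loose), outer diameter 36, hole 14, 13 mm thick, 15 to 31 g; origin at the centre of its underside, z along its axis (up). In the mould its top starts 1 to 2 mm below the mould's face (not grippable); with the knob at its stop it stands 10 mm above the face, 3 mm still inside the cavity.
- disc: White plastic solid disc (loose), diameter 36, 13 mm thick, 17 to 35 g; origin at the centre of its underside, z along its axis (up). Sits and rises in the mould exactly as the ring does.
- tray: Fixed grey plastic sample tray, 86 (x) x 200 (y) x 14 mm high; origin at the centre of its underside, z up. Three round pockets in a row along its y, of diameter 44 mm and 4 mm deep with dark floors, 62 mm apart; on the margin at its own -x side black pips (diameter 8 mm, 12 mm apart) beside each pocket number them 1, 2 and 3. A piece laid in a pocket stands 9 mm above the tray's face.
- pocket1 (a point): Centre of the floor of the pocket with one pip, 10 mm above the tray's underside, at the tray's own y = +62 mm. Axes as the tray.
- pocket2 (a point): Centre of the floor of the middle pocket, with two pips, 10 mm above the tray's underside. Axes as the tray.
- beaker: Bystander: empty glass beaker, diameter 60, 75 mm high; origin at the centre of its underside.
- jar: Bystander: amber jar with white cap, diameter 52, 60 mm high; origin at the centre of its underside.
- driver: Bystander: screwdriver lying flat, 200 mm long, black handle; origin below its middle on the table, x along it towards the blade.
There are look-alikes about, which are no part of the job. What is shaped like the ring but green or yellow is not meant. What is shaped like the disc but green or orange is not meant.

How it is judged:
On the way, in this order (a step that is already met when the one before it is completed fails the run):
1. the knob has been turned to its stop (value of joint knob above 2.75 rad), for 0.1 s.
2. the ring lies let go in the one-pip pocket (horizontal distance between ring and pocket1 below 0.006 m and z of ring in the frame of pocket1 between -0.0025 and 0.0025 m and angle between the z axis of ring and the z axis of tray, either way round below 0.08 rad and contact force between the fingers and ring below 0.1 N and linear speed of ring below 0.02 m/s), for 0.2 s.
3. the disc lies let go in the two-pip pocket (horizontal distance between disc and pocket2 below 0.006 m and z of disc in the frame of pocket2 between -0.0025 and 0.0025 m and angle between the z axis of disc and the z axis of tray, either way round below 0.08 rad and contact force between the fingers and disc below 0.1 N and linear speed of disc below 0.02 m/s), for 0.2 s.
At the end, for the whole second after the job is handed in: The ring lies flat on the floor of the one-pip pocket and the disc on that of the two-pip pocket (within 6 mm of the centre, 2.5 mm of the floor's height, 0.08 rad of flat), let go and at rest (all of step 2 and all of step 3); the robot touches nothing.
It fails at once if a bystander is moved by more than 25 mm (distance of any of beaker, jar, driver from where it was at the start of the episode above 0.025 m).
It fails at once if a piece is dropped (falls free faster than 0.6 m/s, about 20 mm) ((contact force between the fingers and ring below 0.05 N and linear speed of ring above 0.6 m/s) or (contact force between the fingers and disc below 0.05 N and linear speed of disc above 0.6 m/s)).
It also fails if it takes over 69 s, if anything falls off the work surface, if the arm or the gripper's body presses on something with over 40 N, if the wrist force passes 120 N, or if a joint passes its speed limit or range.

## Robot

A 6-joint arm with a two-finger parallel gripper is mounted at the origin on the work surface. World frame = base frame: x ahead of the robot, y to its left, z up, the work surface at z = 0. Lengths are in m, angles in rad, forces in N, time in s.
With the tool pointing down it reaches from about 0.425 to 0.95 m from the base axis. Payload 3.5 kg.
Tool frame: the origin (TCP) lies on the centre line of the jaws, within the pads' length; the fingertips stand 14 mm ahead of it and the grasp point (between the pads) lies 5 mm behind it (tips_ahead is the distance from the TCP to the fingertips, in m); y points along the fingers, z is the direction in which the jaws open and shut, and the axes are right-handed (so a half turn about y gives the same grasp; the last joint's range is limited). The gripper opens to 85 mm and grips with 20 to 120 N. Pads are 22 mm wide; open, the fingers measure 114 mm over their backs; the gripper's body (76 mm by 85 mm) begins 54 mm behind the grasp point. The pads swing forward as they close: fully open they stand 13 mm farther back than shut.
Start: joints at [-1.312, 0.286, 1.577, -0, 1.279, -0.15], TCP at [0.268, -0.619, 0.22] pointing down, gripper open.
Joint ranges: [-2.77, 2.77], [-0.9, 2.22], [0.21, 2.48], [-1.53, 4.67], [0.24, 2.81], [-2.84, 2.84]. Speed limits (rad/s): [2.79, 2.79, 3.14, 3.14, 3.14, 3.14].

## Interface

Orientations are given as a unit quaternion [x, y, z, w].
In Python, from plant import get_state, read_camera, sign_off, tips_ahead gives the robot as it stands.
- The arm moves only by the tool send_rows, never from a script. Its argument "plan" is a list of rows, each a list of 2 entries, a list of its own where there are three numbers: the shift along the tool's x, y, z in units of 12 cm (1.0 is 12 cm), then the turn, a rotation vector about the tool's x, y, z in units of 360 degrees (1.0 is 360 degrees). In form: [[[tx, ty, tz], [rx, ry, rz]], ...]. A call has 1 to 12 rows; each row shifts and turns the commanded pose from where the row before left it, along the tool's axes as they then stand; what a row does not reach is not made up. A row lasts 1/10 s, in which the tool goes at most 50 mm and 8.59 degrees, less where a joint would pass 70% of its speed; a pose out of reach is approached as far as the arm can. A call with a number of a shift or a turn outside -1 to 1 is refused whole. A call with a gripper value outside its range is refused whole. "gripper" is the closure, from 0 (fully open) to 1 (shut), set as the call begins (left out, the last holds). The fingers move at their own pace and stop on an object; "grip_force" is the grip in N (left out, the last holds). Time passes only in rows, so rows that do not move let the fingers close. It gives the time, the measured TCP pose, the force and the opening at its end, in the units of the state.
- get_state(): the state, without advancing time (a new reading comes with each control period).
- read_camera(name): name is "side" or "top" or "wrist"; returns a dict with "img" (384x512x3 uint8, blue, green, red), "fx", "fy", "cx", "cy" (pixels), "world_from_camera" (4x4, takes a point from camera to world coordinates); the wrist camera has in their place "mount" (4x4, takes a point from camera to tool coordinates, whose origin is the TCP and whose axes are the tool frame's). Camera axes: x right, y down, z forward; pixel columns grow to the right and rows downward; lengths in m; the calibration is good to about 2 mm. The wrist camera is an equidistant fisheye: a pixel r from the principal point sees the ray r / f radians off the axis. A picture is of the moment at which its call begins: read the wrist's pose just before it. There is no depth.
- sign_off(): hands the job in, once; it reports no verdict.
The state is a dict: "time": time; "qpos": joint angles; "dq": joint speeds; "joint_efforts": joint torques, N m; "eef_pos": TCP position; "tcp_rot": TCP orientation; "contact_force": force on the tool from outside, world axes, zero at the start; "wrist_torque": the same for the moment, N m; "opening": opening from 0.0 (shut) to 1.0 (fully open).
Only numpy, scipy, OpenCV 4.12 (cv2) and the standard library are available. Lean on these libraries where they do the work, as an engineer would, in place of code of your own. Each camera call takes 0.05 s, during which the arm holds its last target. There are 200 camera calls.

## Working session

There is one attempt and no reset: what is moved stays moved. The work goes in short steps, Python scripts to look and compute and a tool call to move; the robot and the scene stay as the last step left them, time stands still between calls to the robot, and variables do not carry over. Pictures are saved under pics/ and viewed, about 8 in all and at most 12, crops included, and the job is handed in when it is done.

Besides the shell and the picture viewer there is one more tool, called after "Emit:" as name([rows], argument=value, ...), one row to a line, values as JSON. send_rows: Moves the arm, as the interface text tells. Its arguments: {"type":"object","properties":{"plan":{"type":"array"},"gripper":{"type":"number"},"grip_force":{"type":"number"}},"required":["plan"]}

```bash
mkdir -p pics; ls; python3 - <<'E'
from plant import *
import cv2,numpy as np
s=get_state();print({k:np.round(v,3).tolist() for k,v in s.items()})
for n in ["top","side"]:
    c=read_camera(n);cv2.imwrite(f"pics/{n}0.png",c["img"]);print(n,c["fx"],c["fy"],c["cx"],c["cy"],np.round(c["world_from_camera"],4).tolist())
c=read_camera("wrist");cv2.imwrite("pics/wrist0.png",c["img"]);print({k:np.round(v,4).tolist() for k,v in c.items() if k!="img"}); print(tips_ahead)
E
```

```text
pics
{'time': 0.0, 'qpos': [-1.312, 0.287, 1.578, 0.0, 1.279, -0.15], 'dq': [0.0, 0.0, -0.0, -0.002, 0.001, 0.0], 'joint_efforts': [0.002, -40.598, -29.262, -0.0, 0.006, 0.0], 'eef_pos': [0.268, -0.619, 0.219], 'tcp_rot': [-0.144, 0.693, -0.692, 0.144], 'contact_force': [-0.18, -0.035, 0.035], 'wrist_torque': [-0.015, -0.01, -0.012], 'opening': 1.005}
top 406.7073879098696 406.7073879098696 255.50383936771468 186.6602535353568 [[-0.0285, -0.9908, 0.1325, 0.4934], [-0.9996, 0.0279, -0.0065, 0.0239], [0.0027, -0.1326, -0.9912, 0.9321], [0.0, 0.0, 0.0, 1.0]]
side 437.82742755668596 437.82742755668596 245.88652417371148 179.49079121855718 [[-0.9717, -0.1548, 0.1785, 0.3813], [-0.2362, 0.6195, -0.7486, 0.889], [0.0053, -0.7696, -0.6385, 0.8367], [0.0, 0.0, 0.0, 1.0]]
{'fx': 297.3186, 'fy': 297.3186, 'cx': 250.2663, 'cy': 191.685, 'mount': [[0.0007, 0.9588, 0.2842, -0.0725], [-0.0008, -0.2842, 0.9588, -0.1545], [1.0, -0.0009, 0.0006, -0.0012], [0.0, 0.0, 0.0, 1.0]]}
0.014
```

View pics/top0.png

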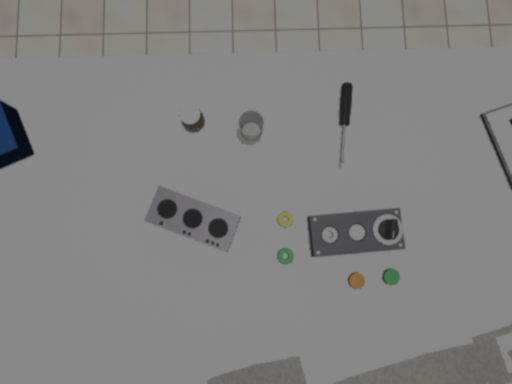

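View pics/side0.png

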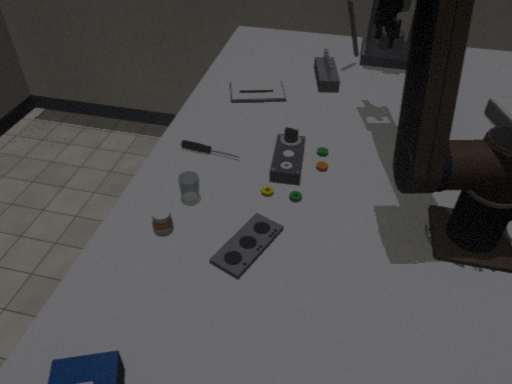

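The top view shows the mould at about (357,232), with the ring at (330,235), the disc at (357,233) and the knob at (389,230). The tray pockets are at (167,209) with one pip, (193,218) with two and (218,228) with three. The green, yellow and orange look-alikes lie outside the mould. Next I'll measure these positions.

```bash
cat > h.py <<'E'
from plant import *
import cv2,numpy as np
from scipy.spatial.transform import Rotation as R
def ray_top(c,uv):
    d=np.array([(uv[0]-c["cx"])/c["fx"],(uv[1]-c["cy"])/c["fy"],1.]);T=c["world_from_camera"];return T[:3,3],T[:3,:3]@d
def hit(o,d,z): return o+d*(z-o[2])/d[2]
def pt(c,uv,z): return hit(*ray_top(c,uv),z)
def ray_w(c,s,uv):
    a=np.array([uv[0]-c["cx"],uv[1]-c["cy"]])/c["fx"];th=np.hypot(*a);k=np.sin(th)/max(th,1e-9)
    T=np.array(c["mount"]);Q=R.from_quat(s["tcp_rot"])
    return Q.apply(T[:3,3])+s["eef_pos"],Q.apply(T[:3,:3]@np.array([a[0]*k,a[1]*k,np.cos(th)]))
def wpt(c,s,uv,z): return hit(*ray_w(c,s,uv),z)
def blobs(mask,lo,hi):
    n,l,st,ce=cv2.connectedComponentsWithStats(mask.astype(np.uint8))
    return [(tuple(np.round(ce[i],1)),st[i].tolist()) for i in range(1,n) if lo<=st[i][4]<=hi]
E
python3 - <<'E'
from h import *
for n,boxes in [("top",dict(mould=(300,200,410,265),tray=(140,180,245,255))),("side",dict(mould=(265,120,315,190),tray=(205,205,290,280)))]:
    c=read_camera(n)
    for k,(x0,y0,x1,y1) in boxes.items():
        cr=c["img"][y0:y1,x0:x1];g=cr.max(2)
        cv2.imwrite(f"pics/{n}_{k}.png",cv2.resize(cr,None,fx=6,fy=6,interpolation=cv2.INTER_CUBIC) if n=="top" else cv2.resize(cr,None,fx=6,fy=6))
        if n=="top":
            m=g>110 if k=="mould" else g<60
            for ce,st in blobs(m,4,900):
                uv=(ce[0]+x0,ce[1]+y0);print(n,k,uv,st[2:],np.round(pt(c,uv,.039 if k=="mould" else (.010 if st[4]>60 else .014)),4))
a=cv2.imread("pics/top_mould.png");b=cv2.imread("pics/top_tray.png");
w=max(a.shape[1],b.shape[1]);f=lambda i:cv2.copyMakeBorder(i,0,0,0,w-i.shape[1],cv2.BORDER_CONSTANT)
o=np.vstack([f(a),f(b)]);cv2.imwrite("pics/zoom.png",cv2.resize(o,None,fx=.7,fy=.7));print(o.shape)
E
```

```text
top mould (np.float64(396.0), np.float64(211.7)) [3, 3, 7] [ 0.5486 -0.2892  0.039 ]
top mould (np.float64(314.3), np.float64(219.0)) [3, 3, 7] [ 0.5376 -0.1087  0.039 ]
top mould (np.float64(356.6), np.float64(231.8)) [16, 16, 190] [ 0.5071 -0.1998  0.039 ]
top mould (np.float64(329.2), np.float64(234.3)) [16, 16, 180] [ 0.5034 -0.1397  0.039 ]
top mould (np.float64(400.0), np.float64(244.5)) [3, 2, 6] [ 0.477  -0.2926  0.039 ]
top mould (np.float64(317.9), np.float64(252.1)) [3, 3, 8] [ 0.4658 -0.1131  0.039 ]
top tray (np.float64(166.7), np.float64(208.4)) [18, 18, 264] [0.5726 0.2208 0.01  ]
top tray (np.float64(192.2), np.float64(218.1)) [19, 19, 269] [0.5489 0.1632 0.01  ]
top tray (np.float64(217.7), np.float64(227.7)) [18, 18, 262] [0.5257 0.1058 0.01  ]
(840, 660, 3)
```

View pics/zoom.png

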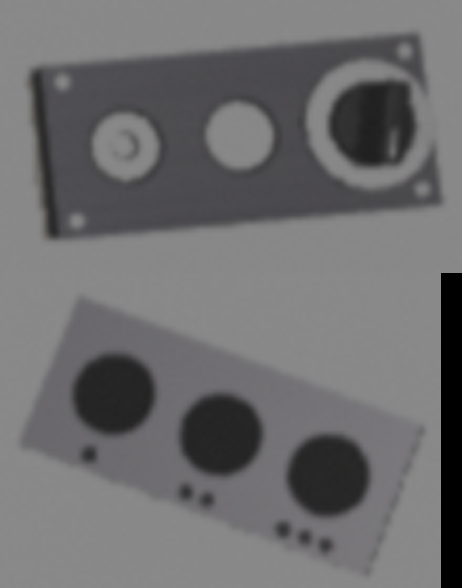

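Spacings fit: the cavities measure 60.2 mm apart and the pockets 62 mm, and the screws' centre coincides with the middle cavity. The mould yaw is about 3.5°. Now I'll plan the move over the knob.

```bash
cat >> h.py <<'E'
def plan(p,ang):
    """p target TCP, ang=world angle of jaw axis (rad, mod pi); prints turn about tool y options, and shifts before/after turning"""
    s=get_state();Q=R.from_quat(s["tcp_rot"]);M=Q.as_matrix()
    z=M[:,2];cur=np.arctan2(z[1],z[0]);d=(cur-ang+np.pi/2)%np.pi-np.pi/2  # clockwise turn = + about tool y (down)
    D=np.array(p)-s["eef_pos"];print("t",round(s["time"],2),"tcp",np.round(s["eef_pos"],4),"q",np.round(s["qpos"],3),"op",round(float(s["opening"]),3),"F",np.round(s["contact_force"],1))
    print("tool y",np.round(M[:,1],4),"jawang",round(cur,4),"turn y units",round(d/2/np.pi,4),"or",round((d-np.sign(d)*np.pi)/2/np.pi,4))
    print("shift now",np.round(M.T@D/.12,4)," D",np.round(D,4))
    for e in (d,d-np.sign(d)*np.pi):
        print("shift after turn",round(e,3),np.round((Q*R.from_rotvec([0,e,0])).as_matrix().T@D/.12,4))
    # residual tilt
    t=np.cross(M[:,1],[0,0,-1]);print("tilt fix rotvec units",np.round(M.T@t/2/np.pi,4))
E
python3 -c "
from h import *
plan([.5113,-.2661,.16],np.pi/2-.04)"
```

```text
t 0.25 tcp [ 0.2682 -0.6191  0.2194] q [-1.312  0.287  1.577 -0.     1.279 -0.15 ] op 0.999 F [0.2 0.1 0.2]
tool y [-3.0e-04  1.1e-03 -1.0e+00] jawang -1.162 turn y units 0.0714 or -0.4286
shift now [-3.0276  0.498  -1.8933]  D [ 0.2431  0.353  -0.0594]
shift after turn 0.449 [-1.9064  0.498  -3.0194]
shift after turn -2.693 [1.9064 0.498  3.0194]
tilt fix rotvec units [ 0.0002 -0.     -0.    ]
```

Emit:
send_rows([
  [[-0.2523, 0.01, -0.1578], [0, 0, 0]],
  [[-0.2523, 0.01, -0.1578], [0, 0, 0]],
  [[-0.2523, 0.01, -0.1578], [0, 0, 0]],
  [[-0.2523, 0.01, -0.1578], [0, 0, 0]],
  [[-0.2523, 0.01, -0.1578], [0, 0, 0]],
  [[-0.2523, 0.01, -0.1578], [0, 0, 0]],
  [[-0.2523, 0.01, -0.1578], [0, 0, 0]],
  [[-0.2523, 0.01, -0.1578], [0, 0, 0]],
  [[-0.2523, 0.01, -0.1578], [0, 0, 0]],
  [[-0.2523, 0.01, -0.1578], [0, 0, 0]],
  [[-0.2523, 0.01, -0.1578], [0, 0, 0]],
  [[-0.2523, 0.01, -0.1578], [0, 0, 0]],
], gripper=0.3)

```text
time: 1.45
eef_pos: [0.512, -0.2651, 0.2057]
tcp_rot: [0.143, -0.692, 0.692, -0.144]
contact_force: [0.8, -0.4, -0.2]
opening: 0.705
```

Emit:
send_rows([
  [[0, 0.03, 0], [0, -0.0226, 0]],
  [[0, 0.03, 0], [0, -0.0226, 0]],
  [[0, 0.03, 0], [0, -0.0226, 0]],
  [[0, 0.03, 0], [0, -0.0226, 0]],
  [[0, 0.03, 0], [0, -0.0226, 0]],
  [[0, 0.03, 0], [0, -0.0226, 0]],
  [[0, 0.03, 0], [0, -0.0226, 0]],
  [[0, 0.03, 0], [0, -0.0226, 0]],
  [[0, 0.03, 0], [0, -0.0226, 0]],
  [[0, 0.03, 0], [0, -0.0226, 0]],
  [[0, 0.03, 0], [0, -0.0226, 0]],
  [[0, 0.03, 0], [0, -0.0226, 0]],
])

```text
time: 2.65
eef_pos: [0.5113, -0.2664, 0.1623]
tcp_rot: [-0.617, 0.346, -0.346, 0.617]
contact_force: [0.1, 0.1, 0.4]
opening: 0.696
```

Emit:
send_rows([
  [[0, 0, 0], [0, -0.0226, 0]],
  [[0, 0, 0], [0, -0.0226, 0]],
  [[0, 0, 0], [0, -0.0226, 0]],
  [[0, 0, 0], [0, -0.0226, 0]],
  [[0, 0, 0], [0, -0.0226, 0]],
  [[0, 0, 0], [0, -0.0226, 0]],
  [[0, 0, 0], [0, -0.0224, 0]],
  [[0, 0, 0], [0, 0, 0]],
  [[0, 0, 0], [0, 0, 0]],
])

```text
time: 3.55
eef_pos: [0.5113, -0.2664, 0.1624]
tcp_rot: [-0.707, 0.014, -0.014, 0.707]
contact_force: [0.4, -0.4, -0.3]
opening: 0.702
```

```bash
python3 - <<'E'
from h import *
plan([.5113,-.2661,.073],np.pi/2-.04)
s=get_state();c=read_camera("wrist");cv2.imwrite("pics/w1.png",c["img"]);np.save("w1.npy",c["img"])
print(tips_ahead)
# project expected points
def proj(p):
    T=np.array(c["mount"]);Q=R.from_quat(s["tcp_rot"]);q=T[:3,:3].T@(Q.inv().apply(np.array(p)-s["eef_pos"])-T[:3,3])
    th=np.arctan2(np.hypot(q[0],q[1]),q[2]);k=th/np.hypot(q[0],q[1])*c["fx"];return c["cx"]+q[0]*k,c["cy"]+q[1]*k
for n,p in dict(knob=(.5113,-.2661,.084),disc=(.5072,-.2,.039),ring=(.5035,-.14,.039)).items(): print(n,np.round(proj(p),1))
E
```

```text
t 3.55 tcp [ 0.5113 -0.2664  0.1624] q [-0.656  0.126  1.874  0.     1.142 -2.188] op 0.702 F [ 0.4 -0.4 -0.3]
tool y [-1.e-04  1.e-04 -1.e+00] jawang 1.5318 turn y units 0.0002 or -0.4998
shift now [-3.000e-04  7.453e-01  2.200e-03]  D [-0.      0.0003 -0.0894]
shift after turn 0.001 [-3.000e-04  7.453e-01  2.200e-03]
shift after turn -3.141 [ 3.000e-04  7.453e-01 -2.200e-03]
tilt fix rotvec units [-0. -0. -0.]
0.014
knob [249.4 195.7]
disc [317.1 175.4]
ring [373.6 170.3]
```

View pics/w1.png

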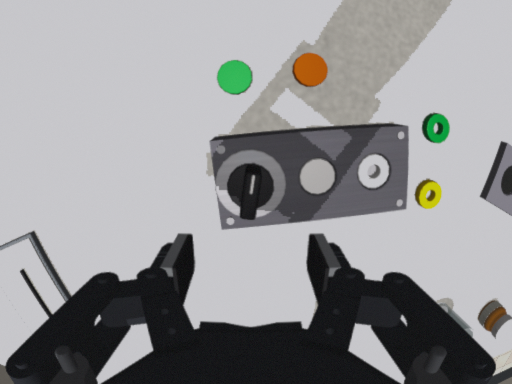

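The wrist view confirms the positions: the disc is at (317,176) and the ring at (374,171), both within 1 px of prediction. The bar is tilted about 0.15–0.2 rad clockwise. Next I'll align, descend and grip.

Emit:
send_rows([
  [[0, 0.1, 0], [0, 0.0175, 0]],
  [[0, 0.1, 0], [0, 0, 0]],
  [[0, 0.1, 0], [0, 0, 0]],
  [[0, 0.1, 0], [0, 0, 0]],
  [[0, 0.1, 0], [0, 0, 0]],
  [[0, 0.1, 0], [0, 0, 0]],
  [[0, 0.07, 0], [0, 0, 0]],
  [[0, 0.06, 0], [0, 0, 0]],
  [[0, 0, 0], [0, 0, 0]],
])

```text
time: 4.5
eef_pos: [0.5108, -0.266, 0.0736]
tcp_rot: [-0.705, 0.052, -0.051, 0.706]
contact_force: [-0.4, -0.4, -0.3]
opening: 0.7
```

Emit:
send_rows([
  [[0, 0, 0], [0, 0, 0]],
  [[0, 0, 0], [0, 0, 0]],
  [[0, 0, 0], [0, 0, 0]],
  [[0, 0, 0], [0, 0, 0]],
  [[0, 0, 0], [0, 0, 0]],
  [[0, 0, 0], [0, 0, 0]],
  [[0, 0, 0], [0, 0, 0]],
  [[0, 0, 0], [0, 0, 0]],
  [[0, 0, 0], [0, 0, 0]],
], gripper=1.0, grip_force=40)

```text
time: 5.4
eef_pos: [0.5114, -0.2664, 0.0749]
tcp_rot: [-0.705, 0.052, -0.052, 0.705]
contact_force: [0.7, -1.0, 0.6]
opening: -0.001
```

```bash
python3 - <<'E'
from h import *
plan([.5113,-.2661,.073],np.pi/2-.15);print(get_state()["wrist_torque"])
c=read_camera("side");cv2.imwrite("pics/s1.png",cv2.resize(c["img"][100:200,230:350],None,fx=5,fy=5,interpolation=cv2.INTER_CUBIC))
E
```

```text
t 5.4 tcp [ 0.5114 -0.2664  0.0749] q [-0.656  0.236  1.925  0.     0.981 -2.081] op -0.001 F [ 0.7 -1.   0.6]
tool y [-1.e-04  1.e-04 -1.e+00] jawang 1.4248 turn y units 0.0006 or -0.4994
shift now [-0.0009  0.0159  0.0027]  D [-0.0001  0.0003 -0.0019]
shift after turn 0.004 [-0.0009  0.0159  0.0027]
shift after turn -3.138 [ 0.0009  0.0159 -0.0027]
tilt fix rotvec units [-0. -0. -0.]
[-0.05993435  0.01192742 -0.00850443]
```

View pics/s1.png

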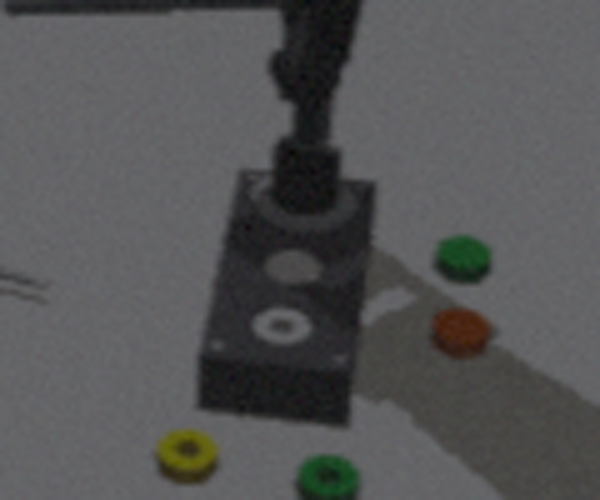

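```bash
python3 - <<'E'
from h import *
f=lambda i:np.clip(255*(i/255.)**.45,0,255).astype(np.uint8)
c=read_camera("wrist");a=f(c["img"][140:384,100:400])
d=read_camera("side");b=f(cv2.resize(d["img"][110:150,270:320],None,fx=8,fy=6.1,interpolation=cv2.INTER_CUBIC))
b=cv2.resize(b,(350,244));a=cv2.resize(a,(450,366));b=cv2.resize(b,(350,366));cv2.imwrite("pics/c2.png",np.hstack([a,b]))
print(get_state()["opening"])
E
```

```text
-0.0012728945187941154
```

View pics/c2.png

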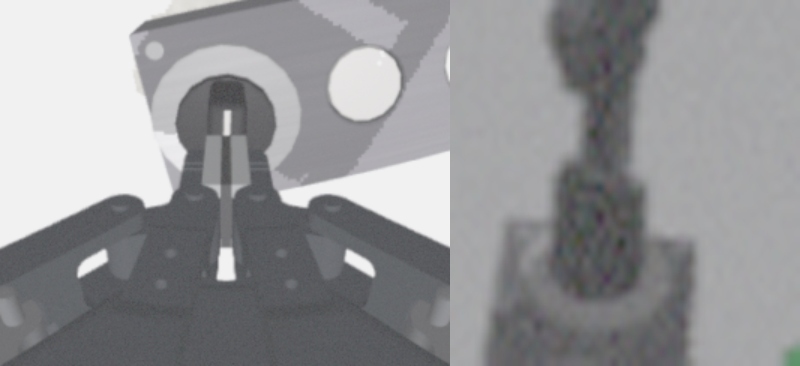

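The side crop is black on black. The wrist crop shows the pads with only a narrow gap while the bar's end looks wider than that, so the grip is uncertain. A small turn will tell from the torque whether the pads hold the bar.

Emit:
send_rows([
  [[0, 0, 0], [0, 0.015, 0]],
  [[0, 0, 0], [0, 0.015, 0]],
  [[0, 0, 0], [0, 0, 0]],
])

```text
time: 5.85
eef_pos: [0.5114, -0.2665, 0.0749]
tcp_rot: [0.697, -0.118, 0.118, -0.697]
contact_force: [0.1, 0.4, -0.3]
opening: 0.002
```

```bash
python3 - <<'E'
from h import *
s=get_state();print(s["wrist_torque"],s["contact_force"],s["opening"],s["eef_pos"])
f=lambda i:np.clip(255*(i/255.)**.5,0,255).astype(np.uint8)
c=read_camera("wrist");a=f(c["img"][170:300,200:310]);cv2.imwrite("pics/c3.png",cv2.resize(a,None,fx=4.5,fy=4.5,interpolation=cv2.INTER_CUBIC))
E
```

```text
[-0.02099249  0.02466826 -0.04342826] [ 0.07119335  0.42289267 -0.34291914] 0.0024756924966732705 [ 0.5113927  -0.26645294  0.07492318]
```

View pics/c3.png

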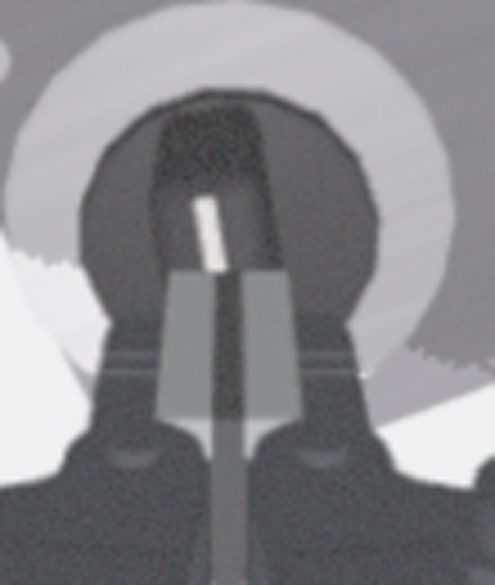

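The bar turned relative to the pads, so it is not gripped. The tips closed above the bar's top, with the pads' lower edge at raw row 230. From that ray I put the tips about 16 mm behind the TCP rather than 14 mm ahead of it. I'll check by touching the bar's top (z = 0.084) with the jaws shut.

Emit:
send_rows([
  [[0, 0.0167, 0], [0, -0.015, 0]],
  [[0, 0.0167, 0], [0, -0.015, 0]],
  [[0, 0, 0], [0, 0, 0]],
])

```text
time: 6.2
eef_pos: [0.5122, -0.2671, 0.0728]
tcp_rot: [0.706, -0.05, 0.051, -0.705]
contact_force: [-1.2, 2.6, 5.7]
opening: 0.002
```

Emit:
send_rows([
  [[0, 0.0083, 0], [0, 0, 0]],
  [[0, 0.0083, 0], [0, 0, 0]],
  [[0, 0, 0], [0, 0, 0]],
])

```text
time: 6.5
eef_pos: [0.5124, -0.2671, 0.0727]
tcp_rot: [0.706, -0.05, 0.051, -0.705]
contact_force: [-4.2, 3.0, 14.1]
opening: -0.001
```

Emit:
send_rows([
  [[0, 0.0083, 0], [0, 0, 0]],
  [[0, 0, 0], [0, 0, 0]],
])

```text
time: 6.7
eef_pos: [0.5124, -0.2672, 0.0727]
tcp_rot: [0.706, -0.05, 0.051, -0.705]
contact_force: [-6.9, 4.7, 18.4]
opening: 0.0
```

Contact came at TCP z = 0.0728, so the shut tips stand about 11 mm behind the TCP, not 14 mm ahead of it as stated. I'll use the measured value and re-grip with the TCP at about z = 0.048.

Emit:
send_rows([
  [[0, -0.075, 0], [0, 0, 0]],
  [[0, -0.075, 0], [0, 0, 0]],
  [[0, 0, 0], [0, 0, 0]],
  [[0, 0, 0], [0, 0, 0]],
  [[0, 0, 0], [0, 0, 0]],
  [[0, 0, 0], [0, 0, 0]],
  [[0, 0.08, 0], [0, 0, 0]],
  [[0, 0.08, 0], [0, 0, 0]],
  [[0, 0.08, 0], [0, 0, 0]],
  [[0, 0.06, 0], [0, 0, 0]],
  [[0, 0.015, 0], [0, 0, 0]],
  [[0, 0, 0], [0, 0, 0]],
], gripper=0.35)

```text
time: 7.9
eef_pos: [0.5111, -0.2662, 0.0474]
tcp_rot: [-0.705, 0.052, -0.051, 0.705]
contact_force: [-0.8, 0.5, -0.4]
opening: 0.653
```

Emit:
send_rows([
  [[0, 0, 0], [0, 0, 0]],
  [[0, 0, 0], [0, 0, 0]],
  [[0, 0, 0], [0, 0, 0]],
  [[0, 0, 0], [0, 0, 0]],
  [[0, 0, 0], [0, 0, 0]],
  [[0, 0, 0], [0, 0, 0]],
  [[0, 0, 0], [0, 0, 0]],
  [[0, 0, 0], [0, 0, 0]],
], gripper=1.0, grip_force=50)

```text
time: 8.7
eef_pos: [0.5117, -0.2666, 0.0488]
tcp_rot: [0.705, -0.051, 0.052, -0.705]
contact_force: [-2.0, 1.4, 5.7]
opening: 0.153
```

```bash
python3 -c "
from h import *
plan([.5113,-.2661,.048],np.pi/2-.15);print(get_state()['wrist_torque'])"
```

```text
t 8.7 tcp [ 0.5117 -0.2666  0.0488] q [-0.656  0.275  1.934  0.     0.933 -2.081] op 0.153 F [-2.   1.4  5.7]
tool y [ 4.e-04 -2.e-04 -1.e+00] jawang 1.4249 turn y units 0.0006 or -0.4994
shift now [-0.0035  0.0068  0.0034]  D [-0.0004  0.0005 -0.0008]
shift after turn 0.004 [-0.0035  0.0068  0.0034]
shift after turn -3.138 [ 0.0035  0.0068 -0.0034]
tilt fix rotvec units [0.     0.     0.0001]
[0.26528906 0.23232351 0.0510341 ]
```

The opening is 13 mm, so the bar is gripped. Now I'll turn it.

Emit:
send_rows([
  [[0, -0.008, 0], [0, 0.01, 0]],
  [[0, 0, 0], [0, 0.02, 0]],
  [[0, 0, 0], [0, 0.022, 0]],
  [[0, 0, 0], [0, 0.022, 0]],
  [[0, 0, 0], [0, 0.022, 0]],
  [[0, 0, 0], [0, 0.022, 0]],
  [[0, 0, 0], [0, 0.022, 0]],
])

```text
time: 9.4
eef_pos: [0.512, -0.266, 0.0488]
tcp_rot: [-0.615, 0.348, -0.349, 0.616]
contact_force: [2.7, 1.3, 0.7]
opening: 0.153
```

```bash
python3 -c "
from h import *
plan([.5113,-.2661,.0487],0);print(get_state()['wrist_torque'])"
```

```text
t 9.4 tcp [ 0.512  -0.266   0.0488] q [-0.656  0.274  1.934  0.002  0.932 -1.196] op 0.153 F [2.7 1.3 0.7]
tool y [ 1.7e-03  5.0e-04 -1.0e+00] jawang 0.5393 turn y units 0.0858 or -0.4142
shift now [-0.0022  0.0012 -0.0056]  D [-0.0007 -0.0001 -0.0001]
shift after turn 0.539 [ 0.001   0.0012 -0.0059]
shift after turn -2.602 [-0.001   0.0012  0.0059]
tilt fix rotvec units [-0.0003 -0.      0.0001]
[ 0.32837135 -0.3245165   0.12833233]
```

Emit:
send_rows([
  [[0, 0, 0], [0, 0.022, 0]],
  [[0, 0, 0], [0, 0.022, 0]],
  [[0, 0, 0], [0, 0.022, 0]],
  [[0, 0, 0], [0, 0.022, 0]],
  [[0, 0, 0], [0, 0.022, 0]],
  [[0, 0, 0], [0, 0.022, 0]],
  [[0, 0, 0], [0, 0.022, 0]],
  [[0, 0, 0], [0, 0.022, 0]],
  [[0, 0, 0], [0, 0.022, 0]],
  [[0, 0, 0], [0, 0.022, 0]],
  [[0, 0, 0], [0, 0.022, 0]],
  [[0, 0, 0], [0, 0.015, 0]],
])

```text
time: 10.6
eef_pos: [0.5131, -0.2663, 0.0489]
tcp_rot: [0.172, -0.685, 0.686, -0.175]
contact_force: [5.7, -0.4, -1.5]
opening: 0.154
```

Emit:
send_rows([
  [[0, 0, 0], [0, 0.015, 0]],
  [[0, 0, 0], [0, 0.01, 0]],
  [[0, 0, 0], [0, 0.01, 0]],
  [[0, 0, 0], [0, 0.008, 0]],
  [[0, 0, 0], [0, 0, 0]],
  [[0, 0, 0], [0, 0, 0]],
])

```text
time: 11.2
eef_pos: [0.5132, -0.2665, 0.0489]
tcp_rot: [0.079, -0.702, 0.703, -0.083]
contact_force: [5.9, -0.2, -1.4]
opening: 0.153
```

```bash
python3 -c "
from h import *
plan([.5113,-.2661,.0487],0);print(get_state()['wrist_torque'])"
```

```text
t 11.2 tcp [ 0.5132 -0.2665  0.0489] q [-0.655  0.275  1.933  0.003  0.929  0.684] op 0.153 F [ 5.9 -0.2 -1.4]
tool y [ 0.0051 -0.001  -1.    ] jawang -1.3411 turn y units -0.2134 or 0.2866
shift now [ 0.0147  0.0014 -0.0071]  D [-0.0019  0.0004 -0.0002]
shift after turn -1.341 [-0.0035  0.0014 -0.016 ]
shift after turn 1.8 [0.0035 0.0014 0.016 ]
tilt fix rotvec units [-0.0003  0.     -0.0008]
[ 0.10647005 -0.84099085 -0.07006795]
```

Emit:
send_rows([
  [[0, 0, 0], [0, 0.012, 0]],
  [[0, 0, 0], [0, 0.006, 0]],
  [[0, 0, 0], [0, 0, 0]],
  [[0, 0, 0], [0, 0, 0]],
])

```text
time: 11.6
eef_pos: [0.5122, -0.2668, 0.049]
tcp_rot: [0.042, -0.705, 0.706, -0.043]
contact_force: [4.9, -0.3, -2.1]
opening: 0.152
```

```bash
python3 -c "
from h import *
plan([.5113,-.2661,.0487],0);print(get_state()['wrist_torque'])"
```

```text
t 11.6 tcp [ 0.5122 -0.2668  0.049 ] q [-0.656  0.274  1.934 -0.     0.931  0.794] op 0.152 F [ 4.9 -0.3 -2.1]
tool y [ 0.0019 -0.0018 -1.    ] jawang -1.45 turn y units -0.2308 or 0.2692
shift now [ 0.0069  0.0027 -0.0064]  D [-0.0009  0.0007 -0.0003]
shift after turn -1.45 [-0.0055  0.0027 -0.0076]
shift after turn 1.692 [0.0055 0.0027 0.0076]
tilt fix rotvec units [-0.0003 -0.     -0.0003]
[-0.13928068 -0.5533375   0.95405164]
```

Torque of 0.95 N m at 2.87 rad turned: the knob is at its stop. Now I'll release, rise and move over the ring with the jaws along the mould's x.

Emit:
send_rows([
  [[0, 0, 0], [0, 0, 0]],
  [[0, 0, 0], [0, 0, 0]],
  [[0, 0, 0], [0, 0, 0]],
  [[0, 0, 0], [0, 0, 0]],
  [[0, -0.07, 0], [0, 0, 0]],
  [[0, -0.14, 0], [0, 0, 0]],
  [[0, -0.14, 0], [0, 0, 0]],
  [[0, -0.14, 0], [0, 0, 0]],
  [[0, -0.14, 0], [0, 0, 0]],
  [[0, -0.07, 0], [0, 0, 0]],
  [[0, 0, 0], [0, 0, 0]],
], gripper=0.35)

```text
time: 12.7
eef_pos: [0.5123, -0.2671, 0.1352]
tcp_rot: [0.041, -0.705, 0.707, -0.043]
contact_force: [0.4, -0.4, 0.1]
opening: 0.65
```

Emit:
send_rows([
  [[0, 0, 0], [0, -0.0222, 0]],
  [[0, 0, 0], [0, -0.0222, 0]],
  [[0, 0, 0], [0, -0.0222, 0]],
  [[0, 0, 0], [0, -0.0222, 0]],
  [[0, 0, 0], [0, -0.0222, 0]],
  [[0, 0, 0], [0, -0.0222, 0]],
  [[0, 0, 0], [0, -0.0222, 0]],
  [[0, 0, 0], [0, -0.0222, 0]],
  [[0, 0, 0], [0, -0.0222, 0]],
  [[0, 0, 0], [0, -0.0222, 0]],
  [[0, 0, 0], [0, -0.0222, 0]],
  [[0, 0, 0], [0, 0, 0]],
])

```text
time: 13.9
eef_pos: [0.5108, -0.266, 0.1319]
tcp_rot: [0.52, -0.48, 0.479, -0.52]
contact_force: [-0.0, -0.1, 0.3]
opening: 0.654
```

```bash
python3 -c "
from h import *
plan([.5035,-.14,.13],.061)"
```

```text
t 13.9 tcp [ 0.5108 -0.266   0.1319] q [-0.656  0.16   1.896  0.     1.088 -0.737] op 0.654 F [-0.  -0.1  0.3]
tool y [-0.0016  0.0013 -1.    ] jawang 0.0811 turn y units 0.0032 or -0.4968
shift now [-1.0516  0.0176  0.0244]  D [-0.0073  0.126  -0.0019]
shift after turn 0.02 [-1.0519  0.0176  0.0033]
shift after turn -3.121 [ 1.0519  0.0176 -0.0033]
tilt fix rotvec units [ 0.0002  0.     -0.0002]
```

Emit:
send_rows([
  [[0, 0, 0], [0.0002, 0.0032, -0.0002]],
  [[-0.2, 0, 0], [0, 0, 0]],
  [[-0.3, 0, 0], [0, 0, 0]],
  [[-0.3, 0, 0], [0, 0, 0]],
  [[-0.2, 0, 0], [0, 0, 0]],
  [[-0.052, 0, 0.003], [0, 0, 0]],
  [[0, 0, 0], [0, 0, 0]],
  [[0, 0, 0], [0, 0, 0]],
], gripper=0.3)

```text
time: 14.7
eef_pos: [0.5043, -0.1412, 0.1331]
tcp_rot: [0.515, -0.484, 0.486, -0.515]
contact_force: [0.5, -0.8, -0.4]
opening: 0.702
```

```bash
python3 - <<'E'
from h import *
plan([.5035,-.14,.13],.061)
s=get_state();c=read_camera("wrist");f=lambda i:np.clip(255*(i/255.)**.6,0,255).astype(np.uint8)
cv2.imwrite("pics/w2.png",f(c["img"]))
im=c["img"];m=(im.min(2)>110)&(im.max(2).astype(int)-im.min(2)<25)
for ce,st in blobs(m,200,6000):print(ce,st,np.round(wpt(c,s,ce,.05),4))
E
```

```text
t 14.7 tcp [ 0.5043 -0.1412  0.1331] q [-4.660e-01  4.300e-02  2.022e+00 -1.000e-03  1.075e+00 -5.260e-01] op 0.702 F [ 0.5 -0.8 -0.4]
tool y [ 0.0018 -0.0018 -1.    ] jawang 0.06 turn y units -0.0002 or 0.4998
shift now [-0.0101  0.0256 -0.0059]  D [-0.0008  0.0012 -0.0031]
shift after turn -0.001 [-0.0101  0.0256 -0.0059]
shift after turn 3.141 [0.0101 0.0256 0.0059]
tilt fix rotvec units [-0.0003  0.      0.0003]
(np.float64(250.6), np.float64(192.7)) [230, 173, 42, 41, 1272] [ 0.5044 -0.1393  0.05  ]
(np.float64(250.7), np.float64(256.3)) [232, 239, 39, 35, 1092] [ 0.5081 -0.1994  0.05  ]
(np.float64(250.6), np.float64(300.0)) [218, 284, 66, 39, 1103] [ 0.511  -0.2495  0.05  ]
(np.float64(127.2), np.float64(351.6)) [96, 323, 57, 61, 1467] [ 0.3659 -0.3511  0.05  ]
(np.float64(373.3), np.float64(351.6)) [348, 323, 57, 61, 1468] [ 0.6668 -0.3338  0.05  ]
```

View pics/w2.png

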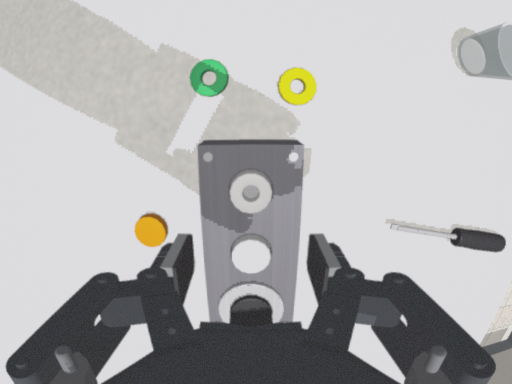

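The ring is raised at (251,193) and the disc at (251,256). Measured at z = 0.05 they are 1 mm from the first estimate. Now descend on the ring.

Emit:
send_rows([
  [[-0.013, 0.1, -0.002], [0, 0, 0]],
  [[0, 0.12, 0], [0, 0, 0]],
  [[0, 0.12, 0], [0, 0, 0]],
  [[0, 0.12, 0], [0, 0, 0]],
  [[0, 0.12, 0], [0, 0, 0]],
  [[0, 0.1, 0], [0, 0, 0]],
  [[0, 0.07, 0], [0, 0, 0]],
  [[0, 0.05, 0], [0, 0, 0]],
  [[0, 0.03, 0], [0, 0, 0]],
  [[0, 0.02, 0], [0, 0, 0]],
  [[0, 0, 0], [0, 0, 0]],
], gripper=0.4)

```text
time: 15.85
eef_pos: [0.504, -0.139, 0.031]
tcp_rot: [-0.515, 0.484, -0.485, 0.515]
contact_force: [0.4, 0.0, -1.1]
opening: 0.599
```

Emit:
send_rows([
  [[0, 0, 0], [0, 0, 0]],
  [[0, 0, 0], [0, 0, 0]],
  [[0, 0, 0], [0, 0, 0]],
  [[0, 0, 0], [0, 0, 0]],
  [[0, 0, 0], [0, 0, 0]],
  [[0, 0, 0], [0, 0, 0]],
], gripper=1.0, grip_force=30)

```text
time: 16.45
eef_pos: [0.5043, -0.1391, 0.0316]
tcp_rot: [-0.515, 0.483, -0.485, 0.515]
contact_force: [-1.7, 1.2, 6.2]
opening: 0.4
```

```bash
python3 - <<'E'
from h import *
plan([.504,-.1396,.03],.061)
E
```

```text
t 16.45 tcp [ 0.5043 -0.1391  0.0316] q [-0.463  0.196  2.07  -0.     0.872 -0.524] op 0.4 F [-1.7  1.2  6.2]
tool y [ 0.0023 -0.0015 -1.    ] jawang 0.0613 turn y units 0.0001 or -0.4999
shift now [ 0.0037  0.0134 -0.0027]  D [-0.0003 -0.0005 -0.0016]
shift after turn 0.0 [ 0.0037  0.0134 -0.0027]
shift after turn -3.141 [-0.0037  0.0134  0.0027]
tilt fix rotvec units [-0.0003  0.      0.0003]
```

Emit:
send_rows([
  [[0, -0.03, 0], [0, 0, 0]],
  [[0, -0.05, 0], [0, 0, 0]],
  [[0, -0.08, 0], [0, 0, 0]],
  [[0, -0.1, 0], [0, 0, 0]],
  [[0, -0.12, 0], [0, 0, 0]],
  [[0, -0.12, 0], [0, 0, 0]],
  [[0, -0.1, 0], [0, 0, 0]],
  [[0, -0.05, 0], [0, 0, 0]],
  [[0, 0, 0], [0, 0, 0]],
])

```text
time: 17.35
eef_pos: [0.5045, -0.1393, 0.1104]
tcp_rot: [-0.515, 0.483, -0.486, 0.515]
contact_force: [0.2, -0.1, -0.1]
opening: 0.394
```

```bash
python3 - <<'E'
from h import *
plan([.5726,.2208,.11],-.387)
E
```

```text
t 17.35 tcp [ 0.5045 -0.1393  0.1104] q [-4.630e-01  7.100e-02  2.038e+00 -1.000e-03  1.028e+00 -5.240e-01] op 0.394 F [ 0.2 -0.1 -0.1]
tool y [ 0.0038 -0.0024 -1.    ] jawang 0.0614 turn y units 0.0714 or -0.4286
shift now [-2.9601e+00 -1.3000e-03  7.5070e-01]  D [ 0.0681  0.3601 -0.0004]
shift after turn 0.448 [-2.993e+00 -1.300e-03 -6.067e-01]
shift after turn -2.693 [ 2.993e+00 -1.300e-03  6.067e-01]
tilt fix rotvec units [-0.0006 -0.      0.0004]
```

Emit:
send_rows([
  [[0, 0, 0], [-0.0006, 0, 0.0004]],
  [[0, 0, 0], [0, 0.0178, 0]],
  [[0, 0, 0], [0, 0.0178, 0]],
  [[0, 0, 0], [0, 0.0178, 0]],
  [[0, 0, 0], [0, 0.018, 0]],
  [[-0.15, 0, -0.0304], [0, 0, 0]],
  [[-0.27, 0, -0.0547], [0, 0, 0]],
  [[-0.3, 0, -0.0608], [0, 0, 0]],
  [[-0.3, 0, -0.0608], [0, 0, 0]],
  [[-0.3, 0, -0.0608], [0, 0, 0]],
  [[-0.3, 0, -0.0608], [0, 0, 0]],
  [[-0.3, 0, -0.0608], [0, 0, 0]],
])

```text
time: 18.55
eef_pos: [0.5469, 0.0936, 0.1079]
tcp_rot: [-0.396, 0.588, -0.586, 0.393]
contact_force: [0.4, -0.0, 0.0]
opening: 0.396
```

Emit:
send_rows([
  [[-0.3, 0, -0.0608], [0, 0, 0]],
  [[-0.3, 0, -0.0608], [0, 0, 0]],
  [[-0.27, 0, -0.0547], [0, 0, 0]],
  [[-0.15, 0, -0.0304], [0, 0, 0]],
  [[-0.053, 0, -0.0107], [0, 0, 0]],
  [[0, 0, 0], [0, 0, 0]],
  [[0, 0, 0], [0, 0, 0]],
])

```text
time: 19.25
eef_pos: [0.5717, 0.22, 0.1087]
tcp_rot: [-0.395, 0.588, -0.586, 0.393]
contact_force: [0.6, -0.4, -1.3]
opening: 0.398
```

```bash
python3 - <<'E'
from h import *
plan([.5726,.2208,.0055],-.387)
s=get_state();c=read_camera("wrist");f=lambda i:np.clip(255*(i/255.)**.6,0,255).astype(np.uint8)
cv2.imwrite("pics/w3.png",f(c["img"]))
T=np.array(c["mount"]);Q=R.from_quat(s["tcp_rot"])
def proj(p):
    q=T[:3,:3].T@(Q.inv().apply(np.array(p)-s["eef_pos"])-T[:3,3]);th=np.arctan2(np.hypot(q[0],q[1]),q[2]);k=th/np.hypot(q[0],q[1])*c["fx"];return np.round((c["cx"]+q[0]*k,c["cy"]+q[1]*k),1)
for p in [(.5726,.2208,.01),(.5489,.1632,.01),(.5257,.1058,.01)]: print(proj(p))
im=c["img"];m=(im.min(2)>100)&(im.max(2).astype(int)-im.min(2)<25);m[:150]=0;m[300:]=0
zt=s["eef_pos"][2]+.050-.0316
for ce,st in blobs(m,200,6000):print(ce,st,np.round(wpt(c,s,ce,zt),4))
g=im.max(2)<50;g[260:]=0
for ce,st in blobs(g,150,6000):print("dark",ce,st,np.round(wpt(c,s,ce,.010),4))
E
```

```text
t 19.25 tcp [0.5717 0.22   0.1087] q [2.010e-01 2.650e-01 1.818e+00 1.000e-03 1.062e+00 5.890e-01] op 0.398 F [ 0.6 -0.4 -1.3]
tool y [-3.6e-03  4.0e-04 -1.0e+00] jawang -0.3881 turn y units -0.0002 or 0.4998
shift now [-0.0096  0.8602  0.0074]  D [ 0.0009  0.0008 -0.1032]
shift after turn -0.001 [-0.0096  0.8602  0.0075]
shift after turn 3.141 [ 0.0096  0.8602 -0.0075]
tilt fix rotvec units [0.0006 0.     0.0002]
[252.  188.4]
[251.7 250.9]
[251.9 301.9]
dark (np.float64(251.9), np.float64(187.9)) [228, 165, 49, 47, 1731] [0.5727 0.2212 0.01  ]
dark (np.float64(212.8), np.float64(247.1)) [206, 231, 12, 29, 226] [0.5158 0.1808 0.01  ]
dark (np.float64(288.0), np.float64(247.8)) [283, 232, 13, 28, 218] [0.5823 0.1529 0.01  ]
dark (np.float64(191.6), np.float64(250.4)) [183, 241, 18, 19, 192] [0.4947 0.185  0.01  ]
dark (np.float64(308.9), np.float64(250.5)) [301, 241, 17, 19, 190] [0.6002 0.1419 0.01  ]
dark (np.float64(250.3), np.float64(248.8)) [240, 243, 22, 13, 203] [0.5485 0.1659 0.01  ]
```

View pics/w3.png

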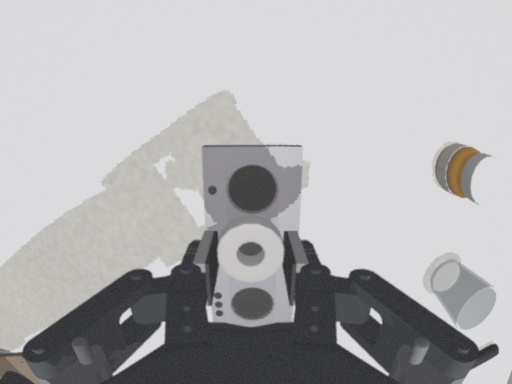

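The ring is held level at (251,250), within 1 mm of the jaws' centre, and the empty one-pip pocket is at (252,188), matching prediction. Lower it.

Emit:
send_rows([
  [[0, 0.1, 0.004], [0, 0, 0]],
  [[0, 0.13, 0], [0, 0, 0]],
  [[0, 0.13, 0], [0, 0, 0]],
  [[0, 0.13, 0], [0, 0, 0]],
  [[0, 0.13, 0], [0, 0, 0]],
  [[0, 0.1, 0], [0, 0, 0]],
  [[0, 0.06, 0], [0, 0, 0]],
  [[0, 0.03, 0], [0, 0, 0]],
  [[0, 0.01, 0], [0, 0, 0]],
  [[0, 0, 0], [0, 0, 0]],
  [[0, 0, 0], [0, 0, 0]],
])

```text
time: 20.4
eef_pos: [0.5728, 0.2212, 0.0116]
tcp_rot: [-0.394, 0.588, -0.586, 0.394]
contact_force: [0.4, 0.6, -1.0]
opening: 0.4
```

Emit:
send_rows([
  [[0, 0.01, 0], [0, 0, 0]],
  [[0, 0.007, 0], [0, 0, 0]],
  [[0, 0, 0], [0, 0, 0]],
])

```text
time: 20.7
eef_pos: [0.5721, 0.2211, 0.0088]
tcp_rot: [-0.395, 0.588, -0.586, 0.394]
contact_force: [-0.6, 0.4, -0.3]
opening: 0.404
```

Emit:
send_rows([
  [[0, 0.008, 0], [0, 0, 0]],
  [[0, 0.008, 0], [0, 0, 0]],
  [[0, 0, 0], [0, 0, 0]],
])

```text
time: 21.0
eef_pos: [0.572, 0.221, 0.0065]
tcp_rot: [-0.395, 0.588, -0.586, 0.394]
contact_force: [0.6, 0.5, -0.7]
opening: 0.398
```

Emit:
send_rows([
  [[0, 0.008, 0], [0, 0, 0]],
  [[0, 0, 0], [0, 0, 0]],
])

```text
time: 21.2
eef_pos: [0.572, 0.221, 0.0057]
tcp_rot: [-0.395, 0.588, -0.586, 0.394]
contact_force: [0.1, -0.7, 0.4]
opening: 0.399
```

Emit:
send_rows([
  [[0, 0.006, 0], [0, 0, 0]],
  [[0, 0, 0], [0, 0, 0]],
])

```text
time: 21.4
eef_pos: [0.5721, 0.2211, 0.005]
tcp_rot: [-0.395, 0.588, -0.586, 0.394]
contact_force: [-0.1, 0.2, 0.4]
opening: 0.402
```

Emit:
send_rows([
  [[0, 0.006, 0], [0, 0, 0]],
  [[0, 0, 0], [0, 0, 0]],
])

```text
time: 21.6
eef_pos: [0.5722, 0.2211, 0.0049]
tcp_rot: [-0.395, 0.588, -0.586, 0.394]
contact_force: [-0.9, -0.8, 3.1]
opening: 0.404
```

Emit:
send_rows([
  [[0, 0.006, 0], [0, 0, 0]],
  [[0, 0, 0], [0, 0, 0]],
])

```text
time: 21.8
eef_pos: [0.5723, 0.2212, 0.0048]
tcp_rot: [-0.395, 0.588, -0.586, 0.394]
contact_force: [-3.3, -1.2, 6.0]
opening: 0.397
```

Contact came at TCP z = 0.0049 (0.0046 expected), so the ring is seated. Release and rise.

Emit:
send_rows([
  [[0, -0.006, 0], [0, 0, 0]],
  [[0, 0, 0], [0, 0, 0]],
  [[0, 0, 0], [0, 0, 0]],
  [[0, 0, 0], [0, 0, 0]],
  [[0, 0, 0], [0, 0, 0]],
  [[0, -0.05, 0], [0, 0, 0]],
  [[0, -0.15, 0], [0, 0, 0]],
  [[0, -0.25, 0], [0, 0, 0]],
  [[0, -0.25, 0], [0, 0, 0]],
  [[0, -0.2, 0], [0, 0, 0]],
  [[0, 0, 0], [0, 0, 0]],
], gripper=0.38)

```text
time: 22.9
eef_pos: [0.5756, 0.2217, 0.1177]
tcp_rot: [0.392, -0.586, 0.587, -0.397]
contact_force: [0.5, 0.1, 0.4]
opening: 0.617
```

```bash
python3 - <<'E'
from h import *
plan([.5076,-.1996,.11],.061)
s=get_state();c=read_camera("wrist");im=c["img"];cv2.imwrite("pics/w4.png",im)
m=(im.min(2)>110)&(im.max(2).astype(int)-im.min(2)<25)
for ce,st in blobs(m,200,3500):print(ce,st,np.round(wpt(c,s,ce,.023),4))
t=read_camera("top");i=t["img"][180:255,140:245];m=(i.min(2)>115)
cv2.imwrite("pics/t4.png",np.hstack([cv2.resize(i,None,fx=4,fy=4),cv2.resize(im[100:350,150:350],(375,300))]))
m=i.max(2)<60
for ce,st in blobs(m,3,400):print("dark",ce+np.array([140,180]),st)
E
```

```text
t 22.9 tcp [0.5756 0.2217 0.1177] q [0.203 0.257 1.809 0.002 1.068 0.589] op 0.617 F [0.5 0.1 0.4]
tool y [ 0.0068  0.0031 -1.    ] jawang -0.3872 turn y units -0.0713 or 0.4287
shift now [3.4651 0.0499 0.8009]  D [-0.068  -0.4213 -0.0077]
shift after turn -0.448 [ 3.4699  0.0499 -0.7798]
shift after turn 2.693 [-3.4699  0.0499  0.7798]
tilt fix rotvec units [-0.0008  0.     -0.0009]
(np.float64(246.6), np.float64(193.7)) [227, 175, 40, 39, 1000] [0.5717 0.2211 0.023 ]
(np.float64(132.2), np.float64(350.3)) [101, 323, 55, 59, 1243] [0.3594 0.0856 0.023 ]
(np.float64(368.4), np.float64(350.3)) [345, 323, 56, 59, 1249] [ 0.6347 -0.0289  0.023 ]
dark [166.1 208.5] [24, 27, 5, 4, 15]
dark [192.  218.1] [43, 30, 19, 17, 252]
dark [217.7 227.9] [69, 40, 18, 17, 242]
dark [183.3 231.7] [43, 51, 2, 2, 3]
dark [142.6 247.1] [0, 56, 8, 19, 51]
```

View pics/t4.png

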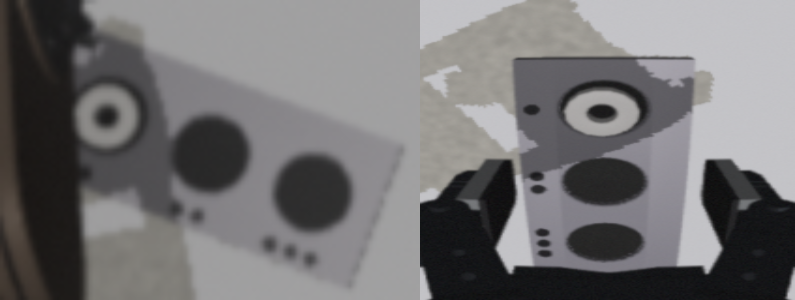

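The ring lies flat in the one-pip pocket: the top view shows it in the leftmost pocket, and the wrist view puts it at (0.5717, 0.2211), 1 mm from the pocket centre. Now the disc.

Emit:
send_rows([
  [[0, 0, 0], [0, -0.0178, 0]],
  [[0, 0, 0], [0, -0.0178, 0]],
  [[0, 0, 0], [0, -0.0178, 0]],
  [[0, 0, 0], [0, -0.0179, 0]],
  [[0, 0, 0], [0, 0, 0]],
])

```text
time: 23.5
eef_pos: [0.571, 0.2207, 0.11]
tcp_rot: [0.516, -0.486, 0.483, -0.513]
contact_force: [0.4, -0.9, -0.9]
opening: 0.621
```

```bash
python3 -c "
from h import *
plan([.5076,-.1996,.115],.061)"
```

```text
t 23.5 tcp [0.571  0.2207 0.11  ] q [0.202 0.264 1.816 0.002 1.067 0.141] op 0.621 F [ 0.4 -0.9 -0.9]
tool y [-6.6e-03  3.0e-04 -1.0e+00] jawang 0.0605 turn y units -0.0001 or 0.4999
shift now [ 3.4637 -0.0393 -0.7395]  D [-0.0634 -0.4203  0.005 ]
shift after turn -0.0 [ 3.4634 -0.0393 -0.7412]
shift after turn 3.141 [-3.4634 -0.0393  0.7412]
tilt fix rotvec units [ 0.001   0.     -0.0001]
```

Emit:
send_rows([
  [[0, 0, 0], [0.001, 0, 0]],
  [[0.2, -0.04, -0.043], [0, 0, 0]],
  [[0.34, 0, -0.073], [0, 0, 0]],
  [[0.34, 0, -0.073], [0, 0, 0]],
  [[0.34, 0, -0.073], [0, 0, 0]],
  [[0.34, 0, -0.073], [0, 0, 0]],
  [[0.34, 0, -0.073], [0, 0, 0]],
  [[0.34, 0, -0.073], [0, 0, 0]],
  [[0.34, 0, -0.073], [0, 0, 0]],
  [[0.34, 0, -0.073], [0, 0, 0]],
  [[0.34, 0, -0.073], [0, 0, 0]],
  [[0.2, 0, -0.041], [0, 0, 0]],
])

```text
time: 24.7
eef_pos: [0.508, -0.2014, 0.116]
tcp_rot: [-0.513, 0.485, -0.486, 0.515]
contact_force: [0.5, 0.4, -0.0]
opening: 0.623
```

Emit:
send_rows([
  [[0, 0, 0], [0, 0, 0]],
  [[0, 0, 0], [0, 0, 0]],
  [[0, 0, 0], [0, 0, 0]],
])

```text
time: 25.0
eef_pos: [0.5086, -0.1977, 0.1158]
tcp_rot: [-0.514, 0.484, -0.485, 0.516]
contact_force: [-0.5, -0.3, -0.6]
opening: 0.619
```

```bash
python3 - <<'E'
from h import *
plan([.5077,-.1996,.0305],.061)
s=get_state();c=read_camera("wrist");im=c["img"]
m=(im.min(2)>110)&(im.max(2).astype(int)-im.min(2)<25)
for ce,st in blobs(m,200,3500):print(ce,st,np.round(wpt(c,s,ce,.05),4))
E
```

```text
t 25.0 tcp [ 0.5086 -0.1977  0.1158] q [-0.558  0.114  1.981  0.004  1.046 -0.621] op 0.619 F [-0.5 -0.3 -0.6]
tool y [ 0.0029  0.0023 -1.    ] jawang 0.061 turn y units -0.0 or 0.5
shift now [ 0.017   0.7111 -0.011 ]  D [-0.0009 -0.0019 -0.0853]
shift after turn -0.0 [ 0.017   0.7111 -0.011 ]
shift after turn 3.142 [-0.017   0.7111  0.011 ]
tilt fix rotvec units [-0.0005 -0.     -0.0003]
(np.float64(249.1), np.float64(125.6)) [230, 107, 39, 38, 1159] [ 0.5043 -0.1389  0.05  ]
(np.float64(251.4), np.float64(206.5)) [228, 182, 53, 55, 1785] [ 0.5098 -0.2016  0.05  ]
(np.float64(249.7), np.float64(261.4)) [211, 239, 78, 55, 1680] [ 0.5114 -0.251   0.05  ]
(np.float64(251.6), np.float64(308.8)) [190, 267, 121, 61, 3003] [ 0.5162 -0.3027  0.05  ]
(np.float64(132.0), np.float64(350.4)) [101, 322, 55, 61, 1271] [ 0.3874 -0.382   0.05  ]
(np.float64(368.5), np.float64(350.4)) [345, 322, 56, 60, 1272] [ 0.6517 -0.3669  0.05  ]
```

Emit:
send_rows([
  [[0.019, 0.1, -0.006], [0, 0, 0]],
  [[0, 0.12, 0], [0, 0, 0]],
  [[0, 0.12, 0], [0, 0, 0]],
  [[0, 0.12, 0], [0, 0, 0]],
  [[0, 0.1, 0], [0, 0, 0]],
  [[0, 0.07, 0], [0, 0, 0]],
  [[0, 0.05, 0], [0, 0, 0]],
  [[0, 0.02, 0], [0, 0, 0]],
  [[0, 0.01, 0], [0, 0, 0]],
  [[0, 0, 0], [0, 0, 0]],
  [[0, 0, 0], [0, 0, 0]],
])

```text
time: 26.15
eef_pos: [0.509, -0.2013, 0.0317]
tcp_rot: [-0.514, 0.484, -0.486, 0.516]
contact_force: [-0.2, 0.6, -0.6]
opening: 0.617
```

```bash
python3 - <<'E'
from h import *
plan([.508,-.2,.0310],.061)
E
```

```text
t 26.15 tcp [ 0.509  -0.2013  0.0317] q [-0.564  0.243  2.013  0.004  0.882 -0.627] op 0.617 F [-0.2  0.6 -0.6]
tool y [ 4.7e-03  9.0e-04 -1.0e+00] jawang 0.0607 turn y units -0.0001 or 0.4999
shift now [-0.0116  0.0061 -0.0075]  D [-0.001   0.0013 -0.0007]
shift after turn -0.0 [-0.0116  0.0061 -0.0075]
shift after turn 3.141 [0.0116 0.0061 0.0075]
tilt fix rotvec units [-0.0008 -0.     -0.0001]
```

Emit:
send_rows([
  [[-0.01, 0.005, -0.007], [-0.0007, 0, 0]],
  [[0, 0, 0], [0, 0, 0]],
  [[0, 0, 0], [0, 0, 0]],
])

```text
time: 26.45
eef_pos: [0.5077, -0.1999, 0.0306]
tcp_rot: [-0.515, 0.485, -0.484, 0.515]
contact_force: [-0.2, -0.4, -0.3]
opening: 0.619
```

Emit:
send_rows([
  [[0, 0, 0], [0, 0, 0]],
  [[0, 0, 0], [0, 0, 0]],
  [[0, 0, 0], [0, 0, 0]],
  [[0, 0, 0], [0, 0, 0]],
  [[0, 0, 0], [0, 0, 0]],
  [[0, 0, 0], [0, 0, 0]],
], gripper=1.0, grip_force=30)

```text
time: 27.05
eef_pos: [0.5078, -0.2, 0.0308]
tcp_rot: [-0.515, 0.485, -0.484, 0.515]
contact_force: [-1.3, 0.3, 3.1]
opening: 0.399
```

Emit:
send_rows([
  [[0, -0.03, 0], [0, 0, 0]],
  [[0, -0.05, 0], [0, 0, 0]],
  [[0, -0.08, 0], [0, 0, 0]],
  [[0, -0.1, 0], [0, 0, 0]],
  [[0, -0.12, 0], [0, 0, 0]],
  [[0, -0.12, 0], [0, 0, 0]],
  [[0, -0.1, 0], [0, 0, 0]],
  [[0, -0.05, 0], [0, 0, 0]],
  [[0, 0, 0], [0, 0, 0]],
])

```text
time: 27.95
eef_pos: [0.5084, -0.2004, 0.1101]
tcp_rot: [-0.515, 0.484, -0.485, 0.515]
contact_force: [0.8, 0.3, -0.1]
opening: 0.4
```

```bash
python3 - <<'E'
from h import *
plan([.549,.1634,.11],-.387)
E
```

```text
t 27.95 tcp [ 0.5084 -0.2004  0.1101] q [-5.620e-01  1.230e-01  1.982e+00  1.000e-03  1.035e+00 -6.230e-01] op 0.4 F [ 0.8  0.3 -0.1]
tool y [ 1.7e-03 -2.0e-04 -1.0e+00] jawang 0.0607 turn y units 0.0713 or -0.4287
shift now [-3.0059e+00  7.0000e-04  5.2120e-01]  D [ 4.060e-02  3.638e-01 -1.000e-04]
shift after turn 0.448 [-2.9353e+00  7.0000e-04 -8.3140e-01]
shift after turn -2.694 [2.9353e+00 7.0000e-04 8.3140e-01]
tilt fix rotvec units [-0.0003  0.      0.    ]
```

Emit:
send_rows([
  [[0, 0, 0], [0, 0.0178, 0]],
  [[0, 0, 0], [0, 0.0178, 0]],
  [[0, 0, 0], [0, 0.0178, 0]],
  [[0, 0, 0], [0, 0.0179, 0]],
  [[-0.15, 0, -0.0425], [0, 0, 0]],
  [[-0.27, 0, -0.0765], [0, 0, 0]],
  [[-0.3, 0, -0.085], [0, 0, 0]],
  [[-0.3, 0, -0.085], [0, 0, 0]],
  [[-0.3, 0, -0.085], [0, 0, 0]],
  [[-0.3, 0, -0.085], [0, 0, 0]],
  [[-0.3, 0, -0.085], [0, 0, 0]],
  [[-0.3, 0, -0.085], [0, 0, 0]],
])

```text
time: 29.15
eef_pos: [0.5378, 0.0767, 0.108]
tcp_rot: [-0.395, 0.588, -0.586, 0.394]
contact_force: [0.6, -0.7, -1.0]
opening: 0.401
```

Emit:
send_rows([
  [[-0.3, 0, -0.085], [0, 0, 0]],
  [[-0.27, 0, -0.0765], [0, 0, 0]],
  [[-0.145, 0, -0.041], [0, 0, 0]],
  [[0, 0, 0], [0, 0, 0]],
  [[0, 0, 0], [0, 0, 0]],
  [[0, 0, 0], [0, 0, 0]],
])

```text
time: 29.75
eef_pos: [0.548, 0.1629, 0.1084]
tcp_rot: [-0.395, 0.588, -0.586, 0.394]
contact_force: [0.3, -0.0, 0.0]
opening: 0.399
```

```bash
python3 - <<'E'
from h import *
plan([.549,.1634,.0115],-.387)
s=get_state();c=read_camera("wrist");im=c["img"];cv2.imwrite("pics/w5.png",im[130:330,150:350])
m=(im.min(2)>85)&(im.max(2).astype(int)-im.min(2)<25);
g=im.max(2)<50;g[260:]=0
for ce,st in blobs(g,150,6000):print("dark",ce,st,np.round(wpt(c,s,ce,.010),4))
gr=cv2.cvtColor(im,cv2.COLOR_BGR2GRAY)
h=cv2.HoughCircles(cv2.GaussianBlur(gr[190:310,190:310],(0,0),1),cv2.HOUGH_GRADIENT,1,30,param1=60,param2=12,minRadius=28,maxRadius=40)
for u,v,r in h[0][:3]:
    p=wpt(c,s,(u+190,v+190),s["eef_pos"][2]+.0192);print(u+190,v+190,r,np.round(p,4),"tool off",np.round(R.from_quat(s["tcp_rot"]).inv().apply(p-s["eef_pos"]),4))
E
```

```text
t 29.75 tcp [0.548  0.1629 0.1084] q [1.110e-01 1.810e-01 1.920e+00 1.000e-03 1.042e+00 4.990e-01] op 0.399 F [ 0.3 -0.   0. ]
tool y [-1.8e-03  8.0e-04 -1.0e+00] jawang -0.3881 turn y units -0.0002 or 0.4998
shift now [-0.0069  0.8077  0.0077]  D [ 0.001   0.0005 -0.0969]
shift after turn -0.001 [-0.0069  0.8077  0.0077]
shift after turn 3.14 [ 0.0069  0.8077 -0.0077]
tilt fix rotvec units [ 0.0003 -0.     -0.    ]
dark (np.float64(257.6), np.float64(107.0)) [228, 94, 50, 45, 245] [0.5804 0.2278 0.01  ]
dark (np.float64(251.0), np.float64(119.4)) [244, 113, 15, 14, 175] [0.5712 0.2201 0.01  ]
dark (np.float64(252.4), np.float64(188.4)) [229, 166, 48, 46, 1743] [0.5495 0.1636 0.01  ]
dark (np.float64(212.7), np.float64(247.2)) [206, 231, 12, 29, 215] [0.4923 0.1239 0.01  ]
dark (np.float64(288.0), np.float64(247.7)) [284, 232, 12, 28, 208] [0.5588 0.0961 0.01  ]
dark (np.float64(191.7), np.float64(250.4)) [183, 241, 18, 19, 192] [0.4715 0.1281 0.01  ]
dark (np.float64(308.8), np.float64(250.5)) [301, 241, 17, 19, 189] [0.5765 0.085  0.01  ]
249.5 246.5 34.9 [0.5486 0.167  0.1276] tool off [-0.0041 -0.0192 -0.001 ]
```

```bash
python3 - <<'E'
from h import *
im=cv2.imread("pics/w5.png");print(im[70:165:4,100].max(1))  # column u=250, rows 200..
cv2.imwrite("pics/w5b.png",cv2.resize(np.clip(255*(im/255.)**.7,0,255).astype(np.uint8),None,fx=3,fy=3,interpolation=cv2.INTER_CUBIC))
E
```

```text
[ 27  29  27  57  85  87 174 173 172 172 172 171 171 170 169 168 170 167
 167 168 166 139 201 202]
```

View pics/w5b.png

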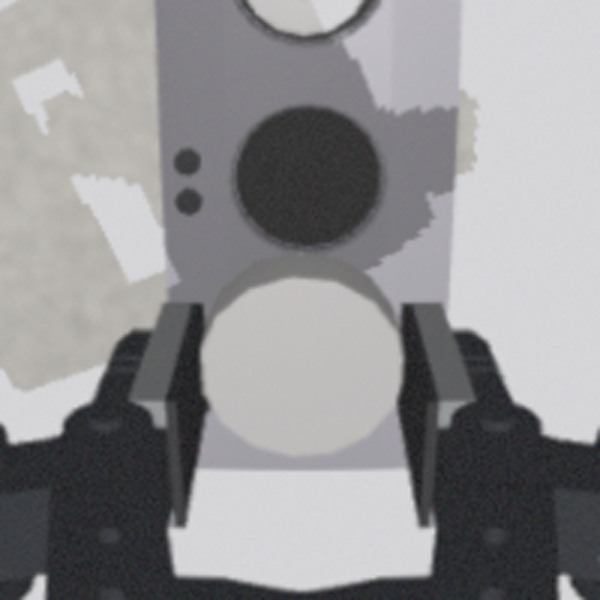

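The disc's top face, rows 277–457 of the 3x crop, centres at raw (250.5, 252.3), which is at the jaws' centre within 1 mm. The two-pip pocket is ahead and the ring lies in the next one. Now lower the disc.

Emit:
send_rows([
  [[-0.005, 0.1, 0.007], [0, 0, 0]],
  [[0, 0.13, 0], [0, 0, 0]],
  [[0, 0.13, 0], [0, 0, 0]],
  [[0, 0.13, 0], [0, 0, 0]],
  [[0, 0.13, 0], [0, 0, 0]],
  [[0, 0.1, 0], [0, 0, 0]],
  [[0, 0.06, 0], [0, 0, 0]],
  [[0, 0.03, 0], [0, 0, 0]],
  [[0, 0.01, 0], [0, 0, 0]],
  [[0, 0, 0], [0, 0, 0]],
  [[0, 0, 0], [0, 0, 0]],
])

```text
time: 30.9
eef_pos: [0.5499, 0.1642, 0.0113]
tcp_rot: [-0.394, 0.587, -0.587, 0.395]
contact_force: [0.3, 0.7, 1.1]
opening: 0.4
```

Emit:
send_rows([
  [[0, 0.015, 0], [0, 0, 0]],
  [[0, 0.015, 0], [0, 0, 0]],
  [[0, 0, 0], [0, 0, 0]],
  [[0, 0, 0], [0, 0, 0]],
])

```text
time: 31.3
eef_pos: [0.5492, 0.1642, 0.0069]
tcp_rot: [-0.394, 0.587, -0.586, 0.394]
contact_force: [-0.7, 0.4, -0.9]
opening: 0.392
```

Emit:
send_rows([
  [[0, 0.008, 0], [0, 0, 0]],
  [[0, 0.006, 0], [0, 0, 0]],
  [[0, 0, 0], [0, 0, 0]],
])

```text
time: 31.6
eef_pos: [0.5492, 0.1642, 0.0051]
tcp_rot: [-0.394, 0.587, -0.586, 0.394]
contact_force: [-0.1, -0.1, 0.3]
opening: 0.402
```

Emit:
send_rows([
  [[0, 0.006, 0], [0, 0, 0]],
  [[0, 0, 0], [0, 0, 0]],
])

```text
time: 31.8
eef_pos: [0.5492, 0.1642, 0.0045]
tcp_rot: [-0.394, 0.587, -0.586, 0.394]
contact_force: [-0.6, -0.7, 0.2]
opening: 0.4
```

Emit:
send_rows([
  [[0, 0.006, 0], [0, 0, 0]],
  [[0, 0, 0], [0, 0, 0]],
])

```text
time: 32.0
eef_pos: [0.5494, 0.1642, 0.0039]
tcp_rot: [-0.394, 0.587, -0.586, 0.395]
contact_force: [-0.1, 0.4, 0.7]
opening: 0.399
```

Emit:
send_rows([
  [[0, 0.006, 0], [0, 0, 0]],
  [[0, 0, 0], [0, 0, 0]],
])

```text
time: 32.2
eef_pos: [0.5494, 0.1642, 0.0038]
tcp_rot: [-0.395, 0.587, -0.586, 0.394]
contact_force: [-2.4, -1.0, 4.7]
opening: 0.401
```

Emit:
send_rows([
  [[0, 0.006, 0], [0, 0, 0]],
  [[0, 0, 0], [0, 0, 0]],
])

```text
time: 32.4
eef_pos: [0.5494, 0.1642, 0.0038]
tcp_rot: [-0.395, 0.587, -0.586, 0.394]
contact_force: [-4.3, -0.4, 8.7]
opening: 0.402
```

Contact at TCP z = 0.0039, as expected. Release, rise and check.

Emit:
send_rows([
  [[0, -0.008, 0], [0, 0, 0]],
  [[0, 0, 0], [0, 0, 0]],
  [[0, 0, 0], [0, 0, 0]],
  [[0, 0, 0], [0, 0, 0]],
  [[0, 0, 0], [0, 0, 0]],
  [[0, -0.05, 0], [0, 0, 0]],
  [[0, -0.12, 0], [0, 0, 0]],
  [[0, -0.2, 0], [0, 0, 0]],
  [[0, -0.25, 0], [0, 0, 0]],
  [[0, -0.2, 0], [0, 0, 0]],
  [[0, -0.1, 0], [0, 0, 0]],
  [[0, 0, 0], [0, 0, 0]],
], gripper=0.38)

```text
time: 33.6
eef_pos: [0.5511, 0.1643, 0.1169]
tcp_rot: [0.393, -0.586, 0.587, -0.396]
contact_force: [1.1, 0.0, -0.6]
opening: 0.619
```

Emit:
send_rows([
  [[0, 0, 0], [0, 0, 0]],
  [[0, 0, 0], [0, 0, 0]],
  [[0, 0, 0], [0, 0, 0]],
  [[0, 0, 0], [0, 0, 0]],
  [[0, 0, 0], [0, 0, 0]],
  [[0, 0, 0], [0, 0, 0]],
])

```text
time: 34.2
eef_pos: [0.5492, 0.164, 0.1134]
tcp_rot: [-0.395, 0.587, -0.586, 0.394]
contact_force: [-0.4, -0.6, 0.0]
opening: 0.618
```

```bash
python3 - <<'E'
from h import *
s=get_state();print(s["time"],s["eef_pos"],s["contact_force"],s["dq"])
c=read_camera("wrist");im=c["img"]
m=(im.min(2)>110)&(im.max(2).astype(int)-im.min(2)<25)
for ce,st in blobs(m,200,3500):print(ce,st,np.round(wpt(c,s,ce,.023),4))
d=read_camera("side")["img"];cv2.imwrite("pics/f.png",np.hstack([cv2.resize(im[60:340,140:360],(393,500)),cv2.resize(d[205:285,205:290],(400,500),interpolation=cv2.INTER_CUBIC)]))
E
```

```text
34.2 [0.54923391 0.16400617 0.11341757] [-0.39597056 -0.621413    0.02188134] [-3.74832265e-06 -4.24072889e-03 -3.19258924e-03  5.38622071e-04
 -1.20031465e-03  2.34999612e-04]
(np.float64(250.4), np.float64(121.0)) [229, 100, 44, 43, 1209] [0.5717 0.2206 0.023 ]
(np.float64(250.7), np.float64(191.7)) [231, 172, 41, 40, 1260] [0.5491 0.1647 0.023 ]
(np.float64(132.1), np.float64(350.3)) [101, 323, 55, 59, 1244] [0.3344 0.0297 0.023 ]
(np.float64(368.4), np.float64(350.3)) [345, 323, 56, 59, 1252] [ 0.607  -0.0813  0.023 ]
(np.float64(499.1), np.float64(358.1)) [480, 324, 32, 60, 1280] [ 0.8486 -0.2988  0.023 ]
```

View pics/f.png

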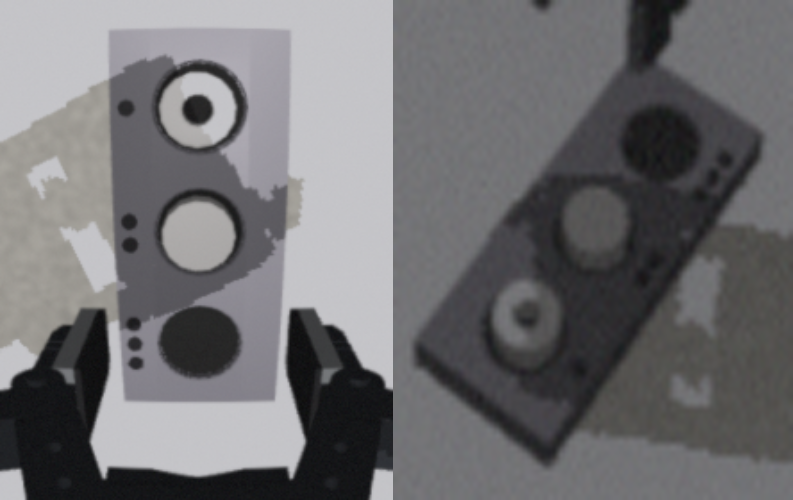

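The ring is in the one-pip pocket at crop (198,108) and the disc in the two-pip pocket at (199,233). Both lie flat, about 1–1.5 mm off centre, and the arm is clear. Handing in.

```bash
python3 -c "
from plant import *
print(sign_off())"
```

```text
the job is handed in; nothing more can be done
None
```

I turned the knob to its stop, laid the ring in the one-pip pocket and then the disc in the two-pip pocket, and handed the job in at about 34 s of the 69 s.

- **Knob:** after about 2.87 rad of turning, the reaction torque rose to 0.95 N m. Both pieces were then seen raised.
- **Placing:** each piece was lowered in sub-millimetre steps until it touched the floor (3–9 N), within 1 mm of the expected height, and only then released.
- **Last checks:** the wrist camera put the ring at (0.572, 0.221) and the disc at (0.549, 0.165), each about 1–1.5 mm from its pocket centre. Both looked flat, and the arm was clear with no contact force. I did not re-measure the beaker, jar and screwdriver at the end; no move went near them.
- **What disagreed:** the fingertips are stated to stand 14 mm ahead of the tool point. My first grip closed above the knob, and touching the bar's top showed the shut tips are about 11 mm behind it. I used the measured value after that, and the grip openings (13 mm on the bar, 34 mm on the pieces) roughly fitted the 14 and 36 mm given.

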